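Pack the crew radios into the flight case

TASK

Pack the four handheld radios that have a coloured band into the flight case: lay each one flat and face up, fully down inside the pocket of its own colour (the antenna may point either way along the pocket). Leave the all-black radio without a band and the cordless phone where they lie on the table.

Things in the scene. Friction and masses are not known exactly. Their poses are not given: they have to be found in the camera images.
- red_radio_center (a point): Black handheld radio with a broad red band, lying face up; 110 long x 52 wide x 36 mm high, 0.15 to 0.31 kg. Point: middle of that outline, 18 mm above its underside; x along its length towards the stub antenna, y across, z up. The solid body fills x = -55 to +35 mm (grip it across the 52 mm width); the antenna, 12 mm thick, ends at x = +55 mm.
- yellow_radio_center (a point): Black handheld radio with a broad yellow band, lying face up; 110 long x 52 wide x 36 mm high, 0.15 to 0.31 kg. Point: middle of that outline, 18 mm above its underside; x along its length towards the stub antenna, y across, z up. The solid body fills x = -55 to +35 mm (grip it across the 52 mm width); the antenna, 12 mm thick, ends at x = +55 mm.
- green_radio_center (a point): Black handheld radio with a broad green band, lying face up; 110 long x 52 wide x 36 mm high, 0.15 to 0.31 kg. Point: middle of that outline, 18 mm above its underside; x along its length towards the stub antenna, y across, z up. The solid body fills x = -55 to +35 mm (grip it across the 52 mm width); the antenna, 12 mm thick, ends at x = +55 mm.
- blue_radio_center (a point): Black handheld radio with a broad blue band, lying face up; 110 long x 52 wide x 36 mm high, 0.15 to 0.31 kg. Point: middle of that outline, 18 mm above its underside; x along its length towards the stub antenna, y across, z up. The solid body fills x = -55 to +35 mm (grip it across the 52 mm width); the antenna, 12 mm thick, ends at x = +55 mm.
- red_pocket_floor (a point): Shallow red pocket in the flight case (low, black, aluminium edges, 206 x 308 mm, fixed; four pockets, two by two). Point: centre of the pocket's floor, 33 mm above the table; y along the pocket, x across, z up. Inside 132 (y) x 76 mm (x); the rim stands only 6 mm above the floor, level with the case's walls. Next pocket centres: 94 mm off in x, 146 mm in y.
- yellow_pocket_floor (a point): Shallow yellow pocket in the flight case (low, black, aluminium edges, 206 x 308 mm, fixed; four pockets, two by two). Point: centre of the pocket's floor, 33 mm above the table; y along the pocket, x across, z up. Inside 132 (y) x 76 mm (x); the rim stands only 6 mm above the floor, level with the case's walls. Next pocket centres: 94 mm off in x, 146 mm in y.
- green_pocket_floor (a point): Shallow green pocket in the flight case (low, black, aluminium edges, 206 x 308 mm, fixed; four pockets, two by two). Point: centre of the pocket's floor, 33 mm above the table; y along the pocket, x across, z up. Inside 132 (y) x 76 mm (x); the rim stands only 6 mm above the floor, level with the case's walls. Next pocket centres: 94 mm off in x, 146 mm in y.
- blue_pocket_floor (a point): Shallow blue pocket in the flight case (low, black, aluminium edges, 206 x 308 mm, fixed; four pockets, two by two). Point: centre of the pocket's floor, 33 mm above the table; y along the pocket, x across, z up. Inside 132 (y) x 76 mm (x); the rim stands only 6 mm above the floor, level with the case's walls. Next pocket centres: 94 mm off in x, 146 mm in y.
- plain_radio_center (a point): All-black handheld radio without any coloured band, otherwise the same shape and size as the banded ones (110 x 52 x 36 mm, point at its middle, 18 mm above its underside, x along its length towards the antenna). It stays where it lies.
- phone_center (a point): Black cordless telephone handset with a keypad of small white keys, no antenna and no band; 124 long x 48 wide x 26 mm high, point at its middle, 13 mm above its underside, x along its length. It stays where it lies.
Things that resemble listed ones, but are neither listed nor needed, are in the scene too. What is shaped like the part that bears red_radio_center but purple is not meant. Leave any purple look-alike of the part that bears blue_radio_center alone.

How it is judged:
At the end, for the whole second after the job is handed in: Each banded radio rests, released, in the pocket of its colour: middle within 20 mm of the pocket's centre and under 22 mm above its floor (18 when down), face up, level within 0.1 rad, along the pocket within 0.3 rad; plain radio and phone within 25 mm of their starts (horizontal distance between red_radio_center and red_pocket_floor below 0.02 m and z of red_radio_center in the frame of red_pocket_floor below 0.022 m and angle between each of red_radio_center, yellow_radio_center, green_radio_center, blue_radio_center's own z axis and vertical below 0.1 rad and angle between the x axis of red_radio_center and the y axis of red_pocket_floor, either way round below 0.3 rad and linear speed of each of red_radio, yellow_radio, green_radio, blue_radio below 0.02 m/s and horizontal distance between yellow_radio_center and yellow_pocket_floor below 0.02 m and z of yellow_radio_center in the frame of yellow_pocket_floor below 0.022 m and angle between the x axis of yellow_radio_center and the y axis of yellow_pocket_floor, either way round below 0.3 rad and horizontal distance between green_radio_center and green_pocket_floor below 0.02 m and z of green_radio_center in the frame of green_pocket_floor below 0.022 m and angle between the x axis of green_radio_center and the y axis of green_pocket_floor, either way round below 0.3 rad and horizontal distance between blue_radio_center and blue_pocket_floor below 0.02 m and z of blue_radio_center in the frame of blue_pocket_floor below 0.022 m and angle between the x axis of blue_radio_center and the y axis of blue_pocket_floor, either way round below 0.3 rad and distance of each of plain_radio_center, phone_center from where it was at the start of the episode below 0.025 m); the robot touches nothing.
It fails at once if the all-black radio is moved by more than 25 mm (distance of plain_radio_center from where it was at the start of the episode above 0.025 m).
It fails at once if the cordless phone is moved by more than 25 mm (distance of phone_center from where it was at the start of the episode above 0.025 m).
It also fails if it takes over 104 s, if anything falls off the work surface, if the arm or the gripper's body presses on something with over 40 N, if the wrist force passes 120 N, or if a joint passes its speed limit or range.

ROBOT

A 6-joint arm with a two-finger parallel gripper is mounted at the origin on the work surface. World frame = base frame: x ahead of the robot, y to its left, z up, the work surface at z = 0. Lengths are in m, angles in rad, forces in N, time in s.
With the tool pointing down it reaches from about 0.375 to 0.975 m from the base axis. Payload 3.8 kg.
Tool frame: the origin (TCP) lies on the centre line of the jaws, within the pads' length; the fingertips stand 14 mm ahead of it and the grasp point (between the pads) lies 5 mm behind it; z points along the fingers, y is the line along which they close (so a half turn about z gives the same grasp; the last joint's range is limited). The gripper opens to 85 mm and grips with 20 to 120 N. Pads are 22 mm wide; open, the fingers measure 114 mm over their backs; the gripper's body (76 mm by 85 mm) begins 54 mm behind the grasp point. The pads swing forward as they close: fully open they stand 13 mm farther back than shut.
Start: joints at [-1.19, 0.264, 1.604, -0, 1.274, -0.037], TCP at [0.274, -0.617, 0.245] pointing down, gripper open.
Joint ranges: [-2.63, 2.63], [-0.94, 2.18], [0.31, 2.57], [-1.31, 4.45], [0, 2.66], [-2.55, 2.55]. Speed limits (rad/s): [2.57, 2.57, 3.14, 3.14, 3.14, 3.14].

INTERFACE

Orientations are given as a rotation vector (axis times angle).
In Python, from workcell import bot, eyes, spot_in gives the robot as it stands.
- The arm moves only by the tool carry_out, never from a script. Its argument "series" is text: rows parted by semicolons, each of 4 numbers parted by spaces: the shift along the world's x, y, z in m, then the turn about the world's z in degrees. In form: tx ty tz roll; .... A call has 1 to 20 rows; each row shifts and turns the commanded pose from where the row before left it; what a row does not reach is not made up. A row lasts 1/8 s, in which the tool goes at most 62.5 mm and 10.7 degrees, less where a joint would pass 70% of its speed; a pose out of reach is approached as far as the arm can. A call is refused whole if a number of a shift passes 0.0625 or a number of a turn 10.7, either way. A call with a gripper value outside its range is refused whole. "jaw" is the gripper command: -1 is shut, 1 is fully open, values between are in proportion, set as the call begins (left out, the last holds). The fingers move at their own pace and stop on an object; "grip_force" is the grip in N (left out, the last holds). Time passes only in rows, so rows that do not move let the fingers close. It gives the time, the measured TCP pose, the force, the opening and the grip force at its end, in the units of the state.
- bot.read_state(): the state, without advancing time (a new reading comes with each control period).
- eyes.read_camera(name): name is "scene" or "side" or "wrist"; returns (picture, depth): 480x640x3 uint8, blue, green, red; 480x640 float32, m along the optical axis (not along the pixel's ray), 0 where there is no reading.
- eyes.get_calibration(name): a dict with "K" (3x3 intrinsics, pixels), "position" and "rotation" of the camera in the world; the wrist camera has in their place "T_tool_cam" (4x4, takes a point from camera to tool coordinates, whose origin is the TCP and whose axes are the flange's). Camera axes: x right, y down, z forward; pixel columns grow to the right and rows downward; lengths in m; the calibration is good to about 2 mm. A picture is of the moment at which its call begins: read the wrist's pose just before it. get_calibration takes no time and is no camera call.
- bot.finish_job(): hands the job in; it is judged then, once.
Trained networks look in the newest picture that a camera, given by its name, has taken for a name from the list of things; names that differ only in an ending like _2 or _b are one class to them, and where a whole thing is asked for, a point or a joint stands for the part that bears it (a point fixed in the world has none). Each returns a list of dicts, best first, with "score" (0 to 1); they miss things now and then, are a little off and sometimes report something else, mostly with a low value. They report only what shows in the picture. A call takes as long as a camera call. They do not tell look-alikes from the thing itself.
- spot_in(camera, target): "rect" ([centre column, centre row, width, height] in pixels, round what is visible of it).
The state is a dict: "time": time; "q": joint angles; "joint_vel": joint speeds; "joint_torque": joint torques, N m; "tool_pos": TCP position; "tcp_rot": TCP orientation; "wrist_force": force on the tool from outside, world axes, zero at the start; "torque": the same for the moment, N m; "width": opening from 0.0 (shut) to 1.0 (fully open); "grip_force": force on a finger pad.
Only numpy, scipy, OpenCV 4.12 (cv2) and the standard library are available. Lean on these libraries where they do the work, as an engineer would, in place of code of your own. Each camera call takes 0.05 s, during which the arm holds its last target. There are 200 camera calls.

## Working session

There is one attempt and no reset: what is moved stays moved. The work goes in short steps, Python scripts to look and compute and a tool call to move; the robot and the scene stay as the last step left them, time stands still between calls to the robot, and variables do not carry over. Pictures are saved under pics/ and viewed, at most 14 in all, crops included, and the job is handed in when it is done.

Besides the shell and the picture viewer there is one more tool, called as name(argument=value, ...), one argument or row to a line, values as JSON. carry_out: Moves the arm, as the interface text tells. Its arguments: {"type":"object","properties":{"series":{"type":"string"},"jaw":{"type":"number"},"grip_force":{"type":"number"}},"required":["series"]}

```bash
mkdir -p pics
cat > h.py <<'E'
import numpy as np, cv2
from workcell import bot, eyes, spot_in
def cloud(name):
    im,d=eyes.read_camera(name); c=eyes.get_calibration(name)
    K=np.array(c["K"]); v,u=np.mgrid[:480,:640]
    P=np.stack([(u-K[0,2])*d/K[0,0],(v-K[1,2])*d/K[1,1],d],-1)
    R=np.array(c["rotation"]); 
    if R.shape!=(3,3): R=cv2.Rodrigues(R)[0]
    return im,d,P@R.T+np.array(c["position"])
E
python3 - <<'E'
from h import *
s=bot.read_state(); print(s["time"],s["tool_pos"],s["tcp_rot"])
for n in("scene","side"):
    im,d,W=cloud(n); cv2.imwrite(f"pics/{n}0.png",im); np.savez(f"{n}0.npz",im=im,d=d,W=W)
    print(n,eyes.get_calibration(n)["position"], (d>0).mean())
E
```

```text
0.0 [ 0.27361356 -0.61628619  0.24395187] [-3.07113295e+00 -6.51004298e-01  5.81232556e-04]
scene [ 1.15009243 -0.07964299  0.99713573] 0.996083984375
side [0.30341685 0.77105272 0.90096584] 0.9958430989583333
```

View pics/scene0.png

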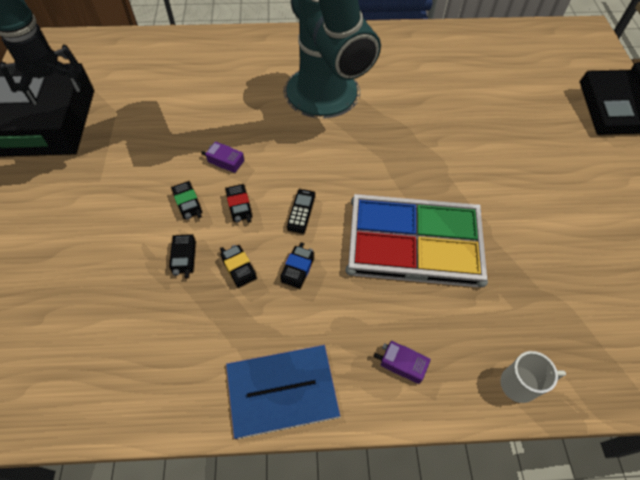

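View pics/side0.png

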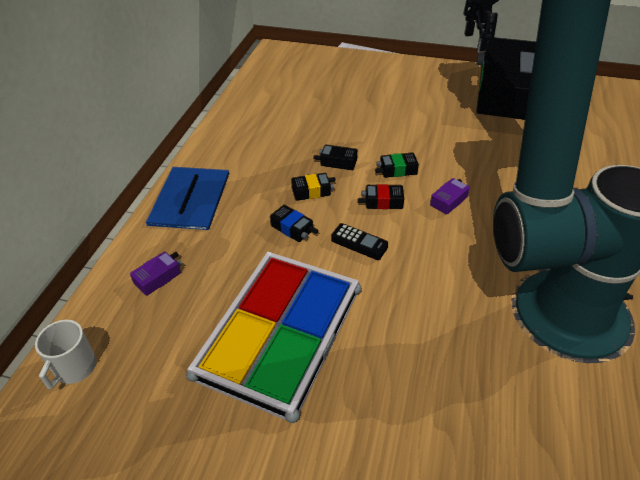

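Scene view: green radio (186,201), red (238,203), yellow (238,265), blue (298,266). Possible confusions: plain (181,255), phone (301,211), the purple look-alikes (223,157) and (404,361), and the blue notebook (283,390). The case pockets are blue (386,216), green (447,221), red (386,250) and yellow (449,255). I'll choose by band colour on a black body.

```bash
cat > m.py <<'E'
from h import *
def analyse(n,S):
    im,W=S["im"],S["W"]; hsv=cv2.cvtColor(im,cv2.COLOR_BGR2HSV)
    z=W[...,2]; roi=(W[...,0]>.2)&(W[...,0]<.9)&(abs(W[...,1])<.6)
    m=(roi&(z>.007)&(z<.06)).astype(np.uint8)
    nl,L,st,_=cv2.connectedComponentsWithStats(m)
    for i in range(1,nl):
        if st[i,4]<150: continue
        k=L==i; P=W[k]; H=hsv[k]; zt=np.percentile(P[:,2],90)
        top=P[P[:,2]>zt-.010]; (c,(w,h),a)=cv2.minAreaRect((top[:,:2]*1000).astype(np.float32))
        (c2,s2,a2)=cv2.minAreaRect((P[:,:2]*1000).astype(np.float32))
        sat=(H[:,1]>120)&(H[:,2]>60); hue=np.median(H[sat,0]) if sat.sum()>10 else -1
        bc=P[sat,:2].mean(0)*1000 if sat.sum()>10 else np.zeros(2)
        if w<h: a+=90
        print(n,"px",st[i,:4],"ztop %.3f"%zt,"hue",hue,"top",np.round(c),np.round((w,h)),"ang %.0f"%((a+90)%180-90),"all",np.round(c2),np.round(s2),"%.0f"%a2,"band",np.round(bc))
    for nm,lo,hi in(("red",0,8),("yellow",18,32),("green",45,80),("blue",100,125)):
        k=(hsv[...,0]>=lo)&(hsv[...,0]<=hi)&(hsv[...,1]>150)&(z>.027)&(z<.05)&roi&(W[...,1]>.0)
        nl,L,st,_=cv2.connectedComponentsWithStats(k.astype(np.uint8)); i=1+np.argmax(st[1:,4]); P=W[L==i]
        print(n,nm,"pocket",cv2.minAreaRect((P[:,:2]*1000).astype(np.float32)),"z %.3f"%np.median(P[:,2]))
if __name__=="__main__":
    for n in("scene","side"): analyse(n,np.load(n+"0.npz"))
    im=cv2.imread("pics/scene0.png")[140:300,150:500]; cv2.imwrite("pics/crop.png",cv2.resize(im,(787,360),interpolation=cv2.INTER_CUBIC))
E
python3 m.py
```

```text
scene px [201 142  44  30] ztop 0.037 hue 140.0 top [ 274. -274.] [92. 54.] ang 60 all [ 269. -282.] [112.  55.] 61 band [ 281. -267.]
scene px [171 181  32  39] ztop 0.038 hue 66.0 top [ 414. -362.] [100.  53.] ang 23 all [ 420. -360.] [112.  53.] 23 band [ 412. -363.]
scene px [225 184  28  39] ztop 0.037 hue 1.0 top [ 424. -233.] [95. 52.] ang 13 all [ 433. -231.] [112.  52.] 13 band [ 427. -232.]
scene px [287 189  29  45] ztop 0.028 hue -1 top [452. -76.] [ 48. 127.] ang -15 all [453. -76.] [ 49. 127.] 75 band [0. 0.]
scene px [345 195 143  93] ztop 0.039 hue 22.0 top [552. 194.] [315. 216.] ang 82 all [553. 195.] [324. 220.] 81 band [553. 197.]
scene px [169 234  27  45] ztop 0.038 hue 17.0 top [ 569. -358.] [91. 53.] ang 0 all [ 578. -358.] [110.  53.] 1 band [ 559. -344.]
scene px [280 242  35  47] ztop 0.038 hue 110.0 top [616. -90.] [53. 90.] ang -25 all [607. -86.] [ 54. 113.] 65 band [612. -86.]
scene px [220 245  37  43] ztop 0.038 hue 22.0 top [ 607. -226.] [93. 53.] ang 27 all [ 599. -230.] [111.  53.] 27 band [ 604. -229.]
scene px [373 341  58  43] ztop 0.038 hue 140
[... 2078 characters left out ...]
549. 196.] [315. 215.] ang 81 all [549. 199.] [323. 220.] 81 band [551. 206.]
side px [ 44 340  52  49] ztop 0.055 hue -1 top [880. 382.] [96. 25.] ang 66 all [880. 382.] [97. 26.] 69 band [0. 0.]
side red pocket ((585.4398193359375, 117.08023071289062), (143.8153533935547, 86.24813079833984), 80.93965148925781) z 0.035
side yellow pocket ((607.8230590820312, 261.0392761230469), (142.93028259277344, 86.89131164550781), 81.31875610351562) z 0.035
side green pocket ((514.2085571289062, 274.511962890625), (144.29489135742188, 84.78645324707031), 81.38247680664062) z 0.035
side blue pocket ((492.64349365234375, 131.179443359375), (143.80633544921875, 85.2894515991211), 81.17725372314453) z 0.035
```

View pics/crop.png

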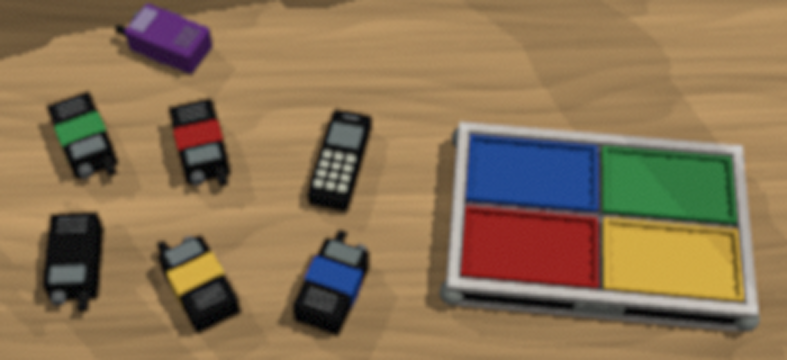

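The crop confirms it. The red, yellow, green and blue bands sit on black bodies. Green and red antennas point toward +x, yellow and blue toward -x. Going for green first.

carry_out(
  series="0.023 0.0423 -0.012 -1; 0.023 0.0423 -0.012 0; 0.023 0.0423 -0.012 0; 0.023 0.0423 -0.012 0; 0.023 0.0423 -0.012 0; 0.022 0.0423 -0.012 0; 0 0 0 0; 0 0 0 0",
  jaw=1,
  grip_force=50,
)

```text
time: 1.1
tool_pos: [0.4108, -0.3633, 0.1732]
tcp_rot: [3.078, 0.626, -0.001]
wrist_force: [-0.4, -0.2, 0.0]
width: 0.999
grip_force: 0.0
```

```bash
cat >> h.py <<'E'
def wristcloud():
    s=bot.read_state(); im,d=eyes.read_camera("wrist"); c=eyes.get_calibration("wrist")
    K=np.array(c["K"]); v,u=np.mgrid[:480,:640]
    P=np.stack([(u-K[0,2])*d/K[0,0],(v-K[1,2])*d/K[1,1],d,np.ones_like(d)],-1)
    T=np.eye(4); T[:3,:3]=cv2.Rodrigues(np.array(s["tcp_rot"]))[0]; T[:3,3]=s["tool_pos"]
    return im,d,(P@(T@np.array(c["T_tool_cam"])).T)[...,:3]
def wcheck(lo=.025,hi=.05,name=None):
    im,d,W=wristcloud(); s=bot.read_state()
    if name: cv2.imwrite(f"pics/{name}.png",im)
    z=W[...,2]; m=((d>0)&(z>lo)&(z<hi)).astype(np.uint8); n,L,st,_=cv2.connectedComponentsWithStats(m)
    for i in range(1,n):
        if st[i,4]<800: continue
        P=W[L==i]; print(st[i],cv2.minAreaRect((P[:,:2]*1000).astype(np.float32)),"z %.3f"%np.median(P[:,2]))
E
python3 -c "
from h import *
wcheck(name='w1')"
```

```text
[ 343    0  114  104 7566] ((554.0407104492188, -358.7857360839844), (69.40991973876953, 52.13248062133789), 0.5147778391838074) z 0.037
[ 125   75   80  140 9535] ((425.84722900390625, -232.54965209960938), (99.80587768554688, 52.486083984375), 13.591025352478027) z 0.037
[ 285  163   69  124 7407] ((411.7259521484375, -362.33819580078125), (98.890625, 52.88493728637695), 23.237703323364258) z 0.037
[ 104  280   85   79 3359] ((278.4348449707031, -257.67254638671875), (51.73633575439453, 53.84124755859375), 60.893531799316406) z 0.037
```

View pics/w1.png

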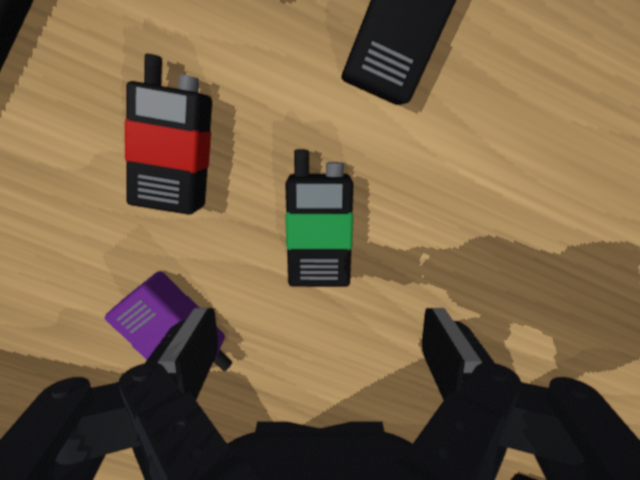

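The wrist view shows the green radio at (319,230), red at (168,150), and the plain one upper right at (400,45). The measured poses agree with the first ones, so I descend and grip.

carry_out(
  series="0 0 -0.05 0; 0 0.001 -0.05 0; 0 0 -0.03 0; 0 0 -0.01 0; 0 0 -0.008 0; 0 0 0 0; 0 0 0 0",
)

```text
time: 2.02
tool_pos: [0.4118, -0.3631, 0.0267]
tcp_rot: [3.077, 0.624, 0.002]
wrist_force: [0.4, -0.2, -0.3]
width: 0.998
grip_force: 0.0
```

carry_out(
  series="0 0 0 0; 0 0 0 0; 0 0 0 0; 0 0 0 0; 0 0 0 0; 0 0 0 0; 0 0 0 0; 0 0 0 0",
  jaw=-1,
)

```text
time: 3.02
tool_pos: [0.4115, -0.3627, 0.0262]
tcp_rot: [3.078, 0.625, 0.001]
wrist_force: [-0.4, 0.3, 6.6]
width: 0.597
grip_force: 54.2
```

carry_out(
  series="0 0 0.02 0; 0 0 0.04 0; 0 0 0.04 0; 0 0 0.03 0; 0 0 0 0",
)

```text
time: 3.65
tool_pos: [0.4121, -0.3633, 0.1574]
tcp_rot: [3.075, 0.624, 0.004]
wrist_force: [0.5, -0.1, -2.4]
width: 0.597
grip_force: 53.6
```

carry_out(
  series="0.007 0.02 0 2; 0.008 0.045 0 4.3; 0.008 0.045 0 4.3; 0.008 0.045 0 4.3; 0.008 0.045 0 4.3; 0.008 0.045 0 4.3; 0.008 0.045 0 4.3; 0.008 0.045 0 4.3; 0.008 0.045 0 4.3; 0.008 0.045 0 4.3; 0.008 0.045 0 4.3; 0.008 0.045 0 4.3; 0.004 0.045 0 4.3; 0.004 0.045 0 4.3; 0 0.04 0 0.5; 0 0.03 0 0; 0 0 0 0; 0 0 0 0",
)

```text
time: 5.9
tool_pos: [0.5119, 0.3124, 0.153]
tcp_rot: [-2.381, -2.049, 0.007]
wrist_force: [-0.7, -0.1, -1.9]
width: 0.599
grip_force: 53.4
```

carry_out(
  series="0.0015 -0.023 0 0; 0.0015 -0.022 0 0; 0 0 0 0; 0 0 -0.04 0; 0 0 -0.03 0; 0 0 -0.01 0; 0 0 0 0; 0 0 0 0",
)

```text
time: 6.9
tool_pos: [0.5182, 0.2684, 0.0769]
tcp_rot: [2.383, 2.047, 0.004]
wrist_force: [0.3, 0.1, -0.7]
width: 0.595
grip_force: 53.3
```

carry_out(
  series="-0.003 -0.001 -0.008 0; 0 0 -0.006 0; 0 0 -0.003 0; 0 0 0 0; 0 0 0 0",
)

```text
time: 7.52
tool_pos: [0.5136, 0.2668, 0.0592]
tcp_rot: [-2.383, -2.047, 0.001]
wrist_force: [-3.5, -2.4, 5.1]
width: 0.597
grip_force: 54.5
```

carry_out(
  series="0 0 0 0; 0 0 0 0; 0 0 0 0; 0 0 0 0; 0 0 0.02 0; 0 0 0.05 0; 0 0 0.05 0; 0 0 0 0",
  jaw=1,
)

```text
time: 8.52
tool_pos: [0.5178, 0.2687, 0.1858]
tcp_rot: [2.38, 2.045, 0.019]
wrist_force: [-0.4, -0.2, 0.7]
width: 0.996
grip_force: 0.0
```

```bash
python3 -c "
from h import *
wcheck(.055,.085)"
```

```text
[ 276  157   74  146 8915] ((513.6613159179688, 273.3556213378906), (108.89347839355469, 52.83729934692383), 81.31007385253906) z 0.070
```

Green is down (top at 0.070 m, aligned). Next is red.

carry_out(
  series="-0.0077 -0.0417 0 -5.7; -0.0077 -0.0417 0 -5.7; -0.0077 -0.0417 0 -5.7; -0.0077 -0.0417 0 -5.7; -0.0077 -0.0417 0 -5.7; -0.0077 -0.0417 0 -5.7; -0.0077 -0.0417 0 -5.7; -0.0077 -0.0417 0 -5.7; -0.0077 -0.0417 0 -5.7; -0.0077 -0.0417 0 -5.7; -0.0077 -0.0417 0 -5.7; -0.0077 -0.0417 0 -5.3; 0 0 0 0; 0 0 -0.04 0; 0 0 0 0; 0 0 0 0",
)

```text
time: 10.58
tool_pos: [0.4215, -0.2327, 0.1385]
tcp_rot: [-3.119, -0.367, 0.001]
wrist_force: [0.6, 0.6, -0.2]
width: 0.998
grip_force: 0.0
```

carry_out(
  series="0.003 0.001 -0.045 0; 0 0 -0.045 0; 0 0 -0.015 0; 0 0 -0.008 0; 0 0 0 0; 0 0 0 0",
)

```text
time: 11.32
tool_pos: [0.4258, -0.2333, 0.0269]
tcp_rot: [3.118, 0.365, 0.004]
wrist_force: [-0.2, 1.1, -0.7]
width: 1.001
grip_force: 0.0
```

carry_out(
  series="0 0 0 0; 0 0 0 0; 0 0 0 0; 0 0 0 0; 0 0 0 0; 0 0 0 0; 0 0 0 0",
  jaw=-1,
)

```text
time: 12.2
tool_pos: [0.4251, -0.2329, 0.0261]
tcp_rot: [3.12, 0.365, 0.002]
wrist_force: [-0.6, 1.3, 5.7]
width: 0.601
grip_force: 54.4
```

carry_out(
  series="0 0 0.02 0; 0 0 0.04 0; 0 0 0.04 0; 0 0 0.03 0; 0 0 0 0",
)

```text
time: 12.82
tool_pos: [0.426, -0.2335, 0.1574]
tcp_rot: [3.117, 0.364, 0.006]
wrist_force: [0.6, 0.6, -2.6]
width: 0.599
grip_force: 53.5
```

carry_out(
  series="0.0133 0.0286 0 5.7; 0.0133 0.0286 0 5.7; 0.0133 0.0286 0 5.7; 0.0133 0.0286 0 5.7; 0.0133 0.0286 0 5.7; 0.0133 0.0286 0 5.7; 0.0133 0.0286 0 5.7; 0.0133 0.0286 0 5.7; 0.0133 0.0286 0 5.7; 0.0133 0.0286 0 5.7; 0.0133 0.0286 0 5.7; 0.0133 0.0286 0 5.3; 0 0 0 0; 0 0 -0.035 0; 0 0 -0.03 0; 0 0 -0.01 0; 0 0 0 0; 0 0 0 0",
)

```text
time: 15.08
tool_pos: [0.585, 0.1105, 0.0814]
tcp_rot: [2.382, 2.046, 0.002]
wrist_force: [-0.3, 0.1, -2.2]
width: 0.597
grip_force: 53.2
```

carry_out(
  series="0 0 -0.012 0; 0 0 -0.006 0; 0 0 -0.004 0; 0 0 0 0; 0 0 0 0",
)

```text
time: 15.7
tool_pos: [0.584, 0.1106, 0.0592]
tcp_rot: [-2.383, -2.047, 0.001]
wrist_force: [-4.2, -1.8, 5.8]
width: 0.597
grip_force: 54.3
```

carry_out(
  series="0 0 0 0; 0 0 0 0; 0 0 0 0; 0 0 0 0; 0 0 0.02 0; 0 0 0.05 0; 0 0 0.05 0; 0 0 0 0",
  jaw=1,
)

```text
time: 16.7
tool_pos: [0.5885, 0.1113, 0.1861]
tcp_rot: [2.378, 2.043, 0.017]
wrist_force: [0.4, 0.3, 0.8]
width: 0.997
grip_force: 0.0
```

```bash
python3 -c "
from h import *
wcheck(.055,.085)"
```

```text
[ 110    0  102  104 9236] ((510.399658203125, 248.42788696289062), (60.77884292602539, 52.9145622253418), 81.35549926757812) z 0.070
[ 275  153   74  147 8944] ((584.110107421875, 118.1792221069336), (108.87957000732422, 53.01754379272461), 80.8836441040039) z 0.070
```

Red is down. Next is yellow.

carry_out(
  series="0.002 -0.0337 0 -5.4; 0.002 -0.0337 0 -5.4; 0.002 -0.0337 0 -5.4; 0.002 -0.0337 0 -5.4; 0.002 -0.0337 0 -5.4; 0.002 -0.0337 0 -5.4; 0.002 -0.0337 0 -5.4; 0.002 -0.0337 0 -5.4; 0.002 -0.0337 0 -5.4; 0.002 -0.0337 0 -5.4; 0 0 0 0; 0 0 -0.04 0; 0 0 0 0; 0 0 0 0",
)

```text
time: 18.5
tool_pos: [0.6039, -0.2255, 0.1384]
tcp_rot: [-3.052, -0.744, 0.001]
wrist_force: [0.7, -0.9, 0.6]
width: 1.004
grip_force: 0.0
```

```bash
python3 -c "
from h import *
wcheck(.025,.05)"
```

```text
[   61    58   157   153 12751] ((608.1768188476562, -88.70745849609375), (52.805850982666016, 100.40390014648438), 66.72744750976562) z 0.037
[ 282  177   79  138 9437] ((597.6034545898438, -229.6442413330078), (104.58203125, 52.85026931762695), 27.24026870727539) z 0.037
[   0  255  123  130 7603] ((450.166015625, -76.62853240966797), (45.032081604003906, 121.75628662109375), 74.3824691772461) z 0.027
[ 442  298   67   59 1626] ((607.2594604492188, -360.9186096191406), (55.89316177368164, 30.794294357299805), 72.94215393066406) z 0.037
[ 391  335   52   76 1882] ((546.0147705078125, -352.4956970214844), (51.06768035888672, 41.27106857299805), 1.1307861804962158) z 0.037
```

carry_out(
  series="0 0 -0.045 0; 0 0 -0.045 0; 0 0 -0.015 0; 0 0 -0.008 0; 0 0 0 0; 0 0 0 0",
)

```text
time: 19.3
tool_pos: [0.6056, -0.227, 0.0273]
tcp_rot: [3.051, 0.742, 0.004]
wrist_force: [-0.5, -0.2, 0.2]
width: 1.001
grip_force: 0.0
```

carry_out(
  series="0 0 0 0; 0 0 0 0; 0 0 0 0; 0 0 0 0; 0 0 0 0; 0 0 0 0; 0 0 0 0",
  jaw=-1,
)

```text
time: 20.18
tool_pos: [0.6047, -0.2266, 0.0263]
tcp_rot: [3.052, 0.742, 0.002]
wrist_force: [-1.4, 0.6, 5.2]
width: 0.601
grip_force: 55.0
```

carry_out(
  series="0 0 0.02 0; 0 0 0.04 0; 0 0 0.04 0; 0 0 0.03 0; 0 0 0 0",
)

```text
time: 20.8
tool_pos: [0.6061, -0.2272, 0.1592]
tcp_rot: [3.049, 0.741, 0.009]
wrist_force: [-0.4, 0.1, -2.7]
width: 0.597
grip_force: 54.2
```

carry_out(
  series="0.001 0.0412 0 4.5; 0 0.0412 0 4.5; 0 0.0412 0 4.5; 0.001 0.0412 0 4.5; 0 0.0412 0 4.5; 0 0.0412 0 4.5; 0.001 0.0412 0 4.5; 0 0.0412 0 4.5; 0 0.0412 0 4.5; 0.001 0.0412 0 4.5; 0 0.0412 0 4.5; 0 0.0412 0 4.7; 0 0 0 0; 0 0 0 0; 0 0 -0.035 0; 0 0 -0.03 0; 0 0 -0.01 0; 0 0 0 0; 0 0 0 0",
)

```text
time: 23.18
tool_pos: [0.6093, 0.2681, 0.0819]
tcp_rot: [2.379, 2.05, 0.004]
wrist_force: [0.4, 0.8, -2.8]
width: 0.601
grip_force: 53.9
```

carry_out(
  series="0 0 -0.012 0; 0 0 -0.006 0; 0 0 -0.004 0; 0 0 0 0; 0 0 0 0",
)

```text
time: 23.8
tool_pos: [0.6079, 0.2681, 0.0593]
tcp_rot: [-2.379, -2.052, 0.001]
wrist_force: [-3.4, -2.1, 5.5]
width: 0.598
grip_force: 55.1
```

carry_out(
  series="0 0 0 0; 0 0 0 0; 0 0 0 0; 0 0 0 0; 0 0 0.02 0; 0 0 0.05 0; 0 0 0.05 0; 0 0 0 0",
  jaw=0.8,
)

```text
time: 24.8
tool_pos: [0.6123, 0.2697, 0.1868]
tcp_rot: [2.376, 2.049, 0.02]
wrist_force: [0.2, 0.2, -0.4]
width: 0.903
grip_force: 0.0
```

```bash
python3 -c "
from h import *
wcheck(.055,.085)"
```

```text
[ 146  178   85  142 8590] ((514.326904296875, 273.64349365234375), (108.3495864868164, 52.66230773925781), 81.24433135986328) z 0.070
[ 275  178   74  136 8634] ((605.6260986328125, 258.8555603027344), (110.10700988769531, 52.781734466552734), 81.40837860107422) z 0.070
[ 282  346   62   81 3823] ((587.4249877929688, 137.2560577392578), (71.47908782958984, 52.83148956298828), 80.48578643798828) z 0.070
```

carry_out(
  series="0 -0.0324 0 6.8; 0 -0.0324 0 6.8; 0 -0.0324 0 6.8; 0 -0.0324 0 6.8; 0 -0.0324 0 6.8; 0 -0.0324 0 6.8; 0 -0.0324 0 6.8; 0.001 -0.0324 0 6.8; 0.001 -0.0324 0 6.8; 0.001 -0.0324 0 6.8; 0 -0.0324 0 6.8; 0 0 0 0; 0 0 -0.04 0; 0 0 0 0; 0 0 0 0",
  jaw=1,
)

```text
time: 26.72
tool_pos: [0.6109, -0.0876, 0.1384]
tcp_rot: [-0.644, -3.074, -0.0]
wrist_force: [0.9, -0.1, -0.0]
width: 0.997
grip_force: 0.0
```

```bash
python3 -c "
from h import *
wcheck(.025,.05,'w2')"
```

```text
[ 191    0   91  109 7381] ((478.20770263671875, -83.75396728515625), (45.27857208251953, 61.22420120239258), 74.72373962402344) z 0.027
[  458     0   182   209 21710] ((579.7339477539062, 84.6371841430664), (106.90082550048828, 129.384033203125), 78.46337127685547) z 0.038
[ 279  168   78  139 9389] ((606.9036865234375, -87.70075225830078), (52.894779205322266, 98.60432434082031), 66.24544525146484) z 0.037
[   0  307   43   76 1550] ((597.5873413085938, -340.5624694824219), (32.04478454589844, 70.3538818359375), 52.448577880859375) z 0.034
[ 611  361   29   62 1280] ((826.7537231445312, 89.8227767944336), (20.507904052734375, 53.537681579589844), 72.94944763183594) z 0.033
```

carry_out(
  series="0 -0.001 -0.045 0; 0 0 -0.045 0; 0 0 -0.015 0; 0 0 -0.008 0; 0 0 0 0; 0 0 0 0",
)

```text
time: 27.52
tool_pos: [0.6127, -0.0896, 0.0272]
tcp_rot: [0.643, 3.072, 0.0]
wrist_force: [0.0, 0.0, -0.9]
width: 0.997
grip_force: 0.0
```

carry_out(
  series="0 0 0 0; 0 0 0 0; 0 0 0 0; 0 0 0 0; 0 0 0 0; 0 0 0 0; 0 0 0 0",
  jaw=-1,
)

```text
time: 28.4
tool_pos: [0.6119, -0.0894, 0.0263]
tcp_rot: [0.644, 3.073, 0.0]
wrist_force: [0.0, -0.0, 6.4]
width: 0.597
grip_force: 54.8
```

carry_out(
  series="0 0 0.02 0; 0 0 0.04 0; 0 0 0.04 0; 0 0 0.03 0; 0 0 0 0",
)

```text
time: 29.02
tool_pos: [0.6132, -0.0898, 0.159]
tcp_rot: [0.643, 3.068, 0.0]
wrist_force: [0.9, -0.5, -1.1]
width: 0.602
grip_force: 54.0
```

carry_out(
  series="-0.0109 0.0194 0 -6.8; -0.0109 0.0194 0 -6.8; -0.0109 0.0194 0 -6.8; -0.0109 0.0194 0 -6.8; -0.0109 0.0194 0 -6.8; -0.0109 0.0194 0 -6.8; -0.0109 0.0194 0 -6.8; -0.0109 0.0194 0 -6.8; -0.0109 0.0194 0 -6.8; -0.0109 0.0194 0 -6.8; -0.0109 0.0194 0 -6.8; 0 0 0 0; 0 0 0 0; 0 0 -0.035 0; 0 0 -0.03 0; 0 0 -0.01 0; 0 0 0 0; 0 0 0 0",
)

```text
time: 31.28
tool_pos: [0.4925, 0.1241, 0.0815]
tcp_rot: [2.378, 2.051, 0.003]
wrist_force: [-0.2, -0.2, -2.9]
width: 0.599
grip_force: 53.7
```

carry_out(
  series="0 0 -0.012 0; 0 0 -0.006 0; 0 0 -0.004 0; 0 0 0 0; 0 0 0 0",
)

```text
time: 31.9
tool_pos: [0.4909, 0.124, 0.0593]
tcp_rot: [-2.379, -2.051, 0.002]
wrist_force: [-4.8, -1.0, 8.4]
width: 0.599
grip_force: 55.2
```

carry_out(
  series="0 0 0 0; 0 0 0 0; 0 0 0 0; 0 0 0 0; 0 0 0.02 0; 0 0 0.05 0; 0 0 0.05 0; 0 0 0.03 0; 0 0 0 0",
  jaw=0.8,
)

```text
time: 33.02
tool_pos: [0.4934, 0.1245, 0.2116]
tcp_rot: [2.377, 2.049, 0.009]
wrist_force: [0.5, 0.4, -0.1]
width: 0.904
grip_force: 0.0
```

```bash
python3 -c "
from h import *
wcheck(.055,.085,'w3')
im,d,W=cloud('side'); cv2.imwrite('pics/side1.png',im)
from m import analyse
im,d,W=cloud('scene'); cv2.imwrite('pics/scene1.png',im)
try: analyse('scene',dict(im=im,W=W))
except Exception as e: print(e)"
```

```text
[ 277    0   80  104 7816] ((510.1767272949219, 249.7688446044922), (63.3630485534668, 52.90873718261719), 81.35220336914062) z 0.070
[ 409    0   88  105 6659] ((600.8991088867188, 237.611572265625), (64.92427825927734, 54.0451545715332), 78.00751495361328) z 0.070
[ 282  148   68  136 7599] ((491.3050537109375, 132.74850463867188), (109.3142318725586, 52.6689453125), 81.62284088134766) z 0.070
[ 394  149   77  135 7843] ((583.75390625, 118.43125915527344), (108.61016845703125, 52.53676223754883), 81.26422119140625) z 0.070
scene px [201 142  44  30] ztop 0.037 hue 140.0 top [ 272. -274.] [94. 55.] ang 61 all [ 268. -283.] [114.  56.] 62 band [ 279. -272.]
scene px [287 189  29  45] ztop 0.028 hue -1 top [452. -76.] [ 48. 125.] ang -15 all [453. -76.] [ 49. 126.] 75 band [0. 0.]
scene px [345 195 143  93] ztop 0.047 hue 22.0 top [552. 196.] [310. 212.] ang 81 all [553. 194.] [323. 219.] 82 band [567. 195.]
scene px [169 234  27  45] ztop 0.037 hue -1 top [ 568. -358.] [92. 53.] ang 0 all [ 577. -358.] [ 53. 111.] 89 band [0. 0.]
scene px [373 341  58  43] ztop 0.038 hue 140.0 top [850. 127.] [90. 54.] ang 60 all [846. 118.] [110.  54.] 59 band [855. 127.]
scene px [227 345 108  51] ztop 0.015 hue 107.0 top [ 864. -134.] [ 98. 211.] ang -82 all [ 864. -134.] [ 98. 211.] 8 band [ 858. -129.]
scene px [517 358  31  25] ztop 0.054 hue -1 top [877. 378.] [54. 15.] ang 53 all [882. 376.] [47. 31.] 23 band [0. 0.]
scene red pocket ((587.9830322265625, 116.75498962402344), (137.88018798828125, 85.09252166748047), 81.20491790771484) z 0.034
scene yellow pocket ((609.7332153320312, 259.9874572753906), (140.13136291503906, 86.37850189208984), 80.78134155273438) z 0.034
scene green pocket ((516.54296875, 274.02252197265625), (135.73641967773438, 84.91564178466797), 80.96870422363281) z 0.034
scene blue pocket ((494.995849609375, 130.9493408203125), (138.1400146484375, 87.12712097167969), 81.8408432006836) z 0.034
```

View pics/side1.png

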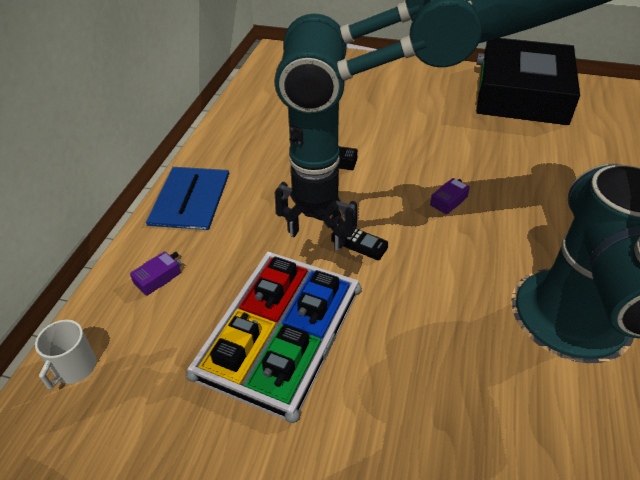

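All four radios lie flat in their own pockets: red (273,283), blue (320,297), yellow (236,342), green (286,353). The plain radio and phone haven't moved, and the gripper is clear.

```bash
python3 -c "
from workcell import bot
print(bot.finish_job())"
```

```text
the job is handed in; nothing more can be done
None
```

All four banded radios lie flat and face up in the pockets of their own colours, within about 3 mm of centre by camera. The plain radio and phone were not moved, and I handed the job in at about 33 s; no verdict was returned.

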